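# Space the second block on the glue-up board

## Task

On the plywood base board one wooden block is already glued down near one end. Stand the metal spacer bar upright on the board against that block's inner end, then lay the loose block of the same size flat on the board on the other side of the spacer: pushed up snug and square to it, in line with the glued block so that their sides are flush. Leave the spacer standing in the gap, spanning the whole width of the blocks, and do not disturb the other things on the bench.

Things in the scene. Friction and masses are not known exactly. Their poses are not given: they have to be found in the camera images.
- board: fixed plywood base board lying on the bench, 140 (own x) by 300 (own y) by 18 mm thick; origin at the centre of its underside, z up. A wooden block 60 (x) by 120 (y) by 40 mm high is glued on its top, centred at board x = 0, y = -80 mm, its top 58 mm above the bench; the rest of the board's top is bare. The board does not move
- slot_edge (a point): point on the board's top surface at the foot of the inner end face of the glued block, in the middle of that 60 mm wide face (board x = 0, y = -20 mm, z = 18 mm); axes as the board's: +y points away from the glued block along the bare part of the board
- block: loose plain wooden block, the twin of the glued one: 60 (own x) by 120 (own y) by 40 mm high, about 0.24 kg, lying flat on the bench; origin at the centre of its underside, z up. Either 60 mm end may face the spacer
- spacer: loose spacer standing upright on the bench: an aluminium bar 120 long (own x) by 20 thick (own y) by 36 mm high with a dark wooden grip on the middle of its top, 50 long (x) by 20 thick (y), from 36 to 90 mm above its underside; about 0.3 kg; origin at the centre of its underside, z up. Either 120 mm face may touch the glued block
- spacer_grip (a point): middle of the spacer's wooden grip, 68 mm above the spacer's underside; a hand closing across the 20 mm thickness (spacer's y) here stays above the 40 mm high blocks
- offcut: bystander: shorter offcut of the same wood, 60 by 70 by 40 mm high; origin at the centre of its underside
- tape: bystander: roll of yellow tape lying flat, 96 mm across, 24 mm high; origin at the centre of its underside
- pliers: bystander: black-handled cutting pliers lying flat, 165 mm long along own x, 20 mm high; origin under the pivot
- rollers: bystander: axle with three white rollers, 130 mm long along own y, 40 mm high; origin under its middle
- ruler: bystander: steel rule lying flat, 30 by 300 by 4 mm; origin at the centre of its underside
Not all that is in view belongs to the job. Leave any turquoise look-alike of the spacer alone. Leave any green look-alike of the block alone.

How it is judged:
By the outcome, as a careful person would: the job done as asked, in the order asked, and still so for the second after the job is handed in, with the robot touching nothing.
It also fails if it takes over 54 s, if anything falls off the work surface, if the arm or the gripper's body presses on something with over 40 N, if the wrist force passes 120 N, or if a joint passes its speed limit or range.

## Robot

A 7-joint arm with a two-finger parallel gripper is mounted at the origin on the work surface. World frame = base frame: x ahead of the robot, y to its left, z up, the work surface at z = 0. Lengths are in m, angles in rad, forces in N, time in s.
With the tool pointing down it reaches from about 0.425 to 0.875 m from the base axis. Payload 4.7 kg.
Tool frame: the origin (TCP) lies where the fingers leave the gripper's body, on its centre line; the fingertips stand 70 mm ahead of it and the grasp point (between the pads) lies 51 mm ahead of it; z points along the fingers, y is the line along which they close (so a half turn about z gives the same grasp; the last joint's range is limited). The gripper opens to 87 mm and grips with 3 to 60 N. Pads are 19 mm wide; open, the fingers measure 117 mm over their backs; the gripper's body (75 mm by 190 mm) begins 51 mm behind the grasp point.
Start: joints at [-1.187, 0.321, -0.07, 1.45, 0.023, 1.371, -0.057], TCP at [0.235, 0.606, 0.292] pointing down, gripper open.
Joint ranges: [-2.86, 2.86], [-0.3, 2.09], [-1.38, 1.24], [0.06, 2.45], [-1.56, 4.7], [0.09, 2.05], [-2.69, 2.69]. Speed limits (rad/s): [2.57, 2.57, 3.14, 3.14, 3.14, 3.14, 3.14].

## Interface

Orientations are given as a rotation vector (axis times angle).
In Python, from bench import ctrl gives the robot as it stands.
- The arm moves only by the tool play_rows, never from a script. Its argument "increments" is a list that holds one entry, the list of rows, each a list of 7 numbers: the shift along the tool's x, y, z as a fraction of full scale, then the turn, a rotation vector about the tool's x, y, z as a fraction of full scale, then the gripper command: -1 is shut, 1 is fully open, values between are in proportion. A call has 1 to 8 rows; each row is the pose to reach, as a shift and turn from the pose commanded when the call began, along the tool's axes at that moment; what a row does not reach only later rows make up. Full scale, the value 1, is 0.1 m for a shift and 90 degrees for a turn. A row lasts 1/10 s, in which the tool goes at most 50 mm and 8.59 degrees, less where a joint would pass 70% of its speed; a pose out of reach is approached as far as the arm can. A call with a number of a shift or a turn outside -1 to 1 is refused whole. A call with a gripper value outside its range is refused whole. The fingers move at their own pace and stop on an object; "squeeze" is the grip in N (left out, the last holds). Time passes only in rows, so rows that repeat a pose let the fingers close. It gives the time, the measured TCP pose, the force, the opening and the grip force at its end, in the units of the state.
- ctrl.get_state(): the state, without advancing time (a new reading comes with each control period).
- ctrl.get_image(name): name is "scene" or "side" or "wrist"; returns the picture (420x560x3 uint8, red, green, blue); there is no depth.
- ctrl.get_calibration(name): a dict with "vertical_fov" (degrees; the focal length in pixels is half the picture's height over the tangent of half this angle, whatever the lens; pixels are square), "cx", "cy" (the principal point, pixels), "R" (3x3) and "t" (3): a world point X has camera coordinates R X + t; the wrist camera has in their place "T_tool_cam" (4x4, takes a point from camera to tool coordinates, whose origin is the TCP and whose axes are the flange's). Camera axes: x right, y down, z forward; pixel columns grow to the right and rows downward; lengths in m; the calibration is good to about 2 mm. A picture is of the moment at which its call begins: read the wrist's pose just before it. get_calibration takes no time and is no camera call.
- ctrl.close_job(): hands the job in; it is judged then, once.
The state is a dict: "time": time; "joint_positions": joint angles; "qd": joint speeds; "joint_torque": joint torques, N m; "position": TCP position; "tool_rot": TCP orientation; "ft_force": force on the tool from outside, world axes, zero at the start; "torque": the same for the moment, N m; "grip_width": opening from 0.0 (shut) to 1.0 (fully open); "grip_force": force on a finger pad.
Only numpy, scipy, OpenCV 4.12 (cv2) and the standard library are available. Lean on these libraries where they do the work, as an engineer would, in place of code of your own. Each camera call takes 0.05 s, during which the arm holds its last target. There are 200 camera calls.

## Working session

There is one attempt and no reset: what is moved stays moved. The work goes in short steps, Python scripts to look and compute and a tool call to move; the robot and the scene stay as the last step left them, time stands still between calls to the robot, and variables do not carry over. Pictures are saved under pics/ and viewed, at most 10 in all, crops included, and the job is handed in when it is done.

Besides the shell and the picture viewer there is one more tool, called after "Request:" as a command line: name --argument value ..., lists and objects as JSON in quotes. play_rows: Moves the arm, as the interface text tells. Shift numbers are shares of 0.1 m and turn numbers shares of 90 degrees, none past 1 either way. Its arguments: {"type":"object","properties":{"increments":{"type":"array"},"squeeze":{"type":"number"}},"required":["increments"]}

```bash
mkdir -p pics; ls; cat > h.py <<'E'
import numpy as np,cv2
from bench import ctrl
from scipy.spatial.transform import Rotation as R
def cam(n,st=None):
    c=ctrl.get_calibration(n); f=210/np.tan(np.radians(c["vertical_fov"])/2)
    if "R" in c: Rm=np.array(c["R"]);t=np.array(c["t"]); return f,c["cx"],c["cy"],Rm,t
    T=np.eye(4);T[:3,:3]=R.from_rotvec(st["tool_rot"]).as_matrix();T[:3,3]=st["position"]
    M=np.linalg.inv(T@np.array(c["T_tool_cam"])); return f,c["cx"],c["cy"],M[:3,:3],M[:3,3]
def ray(C,uv,z):
    f,cx,cy,Rm,t=C; uv=np.atleast_2d(np.array(uv,float))
    d=np.c_[(uv[:,0]-cx)/f,(uv[:,1]-cy)/f,np.ones(len(uv))]@Rm
    o=-Rm.T@t; return o+d*((z-o[2])/d[:,2])[:,None]
def proj(C,X):
    f,cx,cy,Rm,t=C; p=np.atleast_2d(X)@Rm.T+t; return np.c_[cx+f*p[:,0]/p[:,2],cy+f*p[:,1]/p[:,2]]
def grab(n,fn):
    st=ctrl.get_state(); im=cv2.cvtColor(np.array(ctrl.get_image(n)),cv2.COLOR_RGB2BGR); cv2.imwrite("pics/"+fn,im); return im,cam(n,st),st
E
python3 - <<'E'
from h import *
for n in ["scene","side","wrist"]:
    im,C,st=grab(n,n+"0.png"); print(n,C[0],(-C[3].T@C[4]).round(3),C[3][2].round(2), [k for k in ctrl.get_calibration(n)])
print(st)
a=cv2.imread("pics/scene0.png");b=cv2.imread("pics/side0.png")
cv2.imwrite("pics/both.png",cv2.resize(np.vstack([a]),(784,588)))
E
```

```text
pics
scene 475.8663385167504 [1.029 0.853 0.951] [-0.35 -0.65 -0.68] ['vertical_fov', 'cx', 'cy', 'R', 't']
side 382.3412862484189 [ 0.217 -0.729  0.723] [ 0.31  0.71 -0.63] ['vertical_fov', 'cx', 'cy', 'R', 't']
wrist 292.3550461954106 [0.169 0.631 0.384] [ 0.24 -0.1  -0.97] ['vertical_fov', 'cx', 'cy', 'T_tool_cam']
{'time': 0.1, 'joint_positions': array([-1.1868803 ,  0.32173368, -0.07006866,  1.4515214 ,  0.02264326,
        1.37080745, -0.05688853]), 'qd': array([-3.71435033e-04, -1.24785958e-03, -2.87144387e-06, -7.56204373e-04,
       -8.80345677e-04, -1.46790229e-03, -5.55341553e-04]), 'joint_torque': array([-3.97558449e-05, -4.92573130e+01, -4.05767849e-01, -3.13399601e+01,
       -6.42217021e-02,  3.95197410e-02,  6.56124575e-05]), 'position': array([0.23486624, 0.60569181, 0.29129641]), 'tool_rot': array([-5.77519914e-01, -3.08787832e+00,  2.63145062e-03]), 'ft_force': array([0.3572453 , 0.15925456, 0.11470738]), 'torque': array([-0.0172515 , -0.01082442,  0.04466625]), 'grip_force': 0.0, 'grip_width': 1.0008848803880737}
```

View pics/both.png

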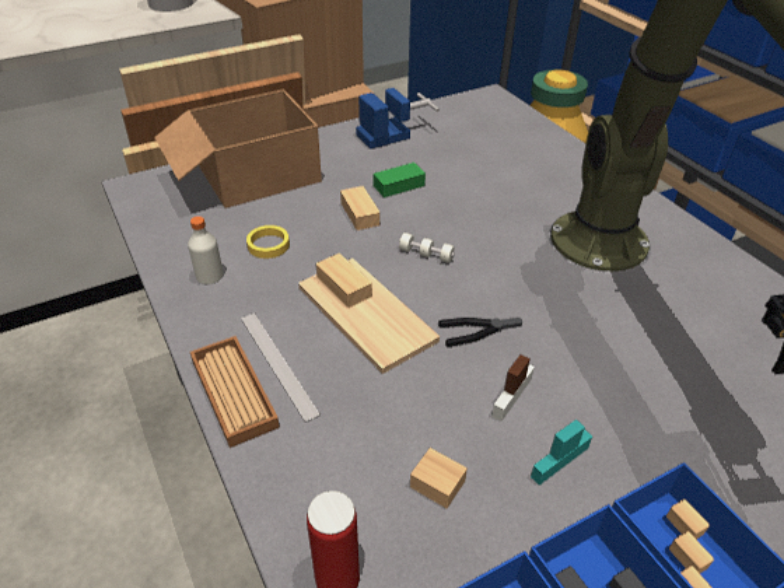

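View pics/side0.png

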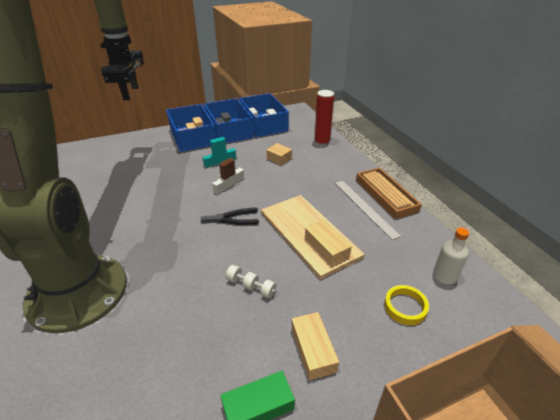

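Candidates, in the enlarged scene view:
- **Spacer:** aluminium with a dark grip at (515,385). The turquoise one at (563,450) is a look-alike.
- **Loose block:** long wooden one at (360,206). The green one at (400,180) is a look-alike. The wooden one at (438,475) looks like the offcut, being shorter. The glued block is at (343,280).

I'll check these by size.

```bash
cat > m.py <<'E'
from h import *
S=cv2.imread("pics/scene0.png");D=cv2.imread("pics/side0.png");CS=cam("scene");CD=cam("side")
def blobs(im,C,z,name,lo,hi,amin=60):
    hsv=cv2.cvtColor(cv2.medianBlur(im,3),cv2.COLOR_BGR2HSV); m=cv2.inRange(hsv,lo,hi)
    for c in cv2.findContours(m,cv2.RETR_EXTERNAL,cv2.CHAIN_APPROX_NONE)[0]:
        if cv2.contourArea(c)<amin: continue
        X=ray(C,c[:,0,:],z); 
        if X[:,0].min()<0 or abs(X[:,1]).max()>0.9: continue
        r=cv2.minAreaRect((X[:,:2]*1000).astype(np.float32))
        print(name,"px",c[:,0].mean(0).round(),"c",np.round(r[0]),"size",np.round(r[1]),"ang",round(r[2],1))
for im,C,n in((S,CS,"scene"),(D,CD,"side")):
    blobs(im,C,.04,n+" woodtop",(8,60,165),(28,200,255))
    blobs(im,C,.018,n+" wood18",(8,60,150),(28,200,255),1500)
    blobs(im,C,.075,n+" dark",(0,90,15),(14,255,110))
    blobs(im,C,.036,n+" white",(0,0,175),(180,40,255))
P=np.array([[300,288],[437,340],[383,367]])/1.4
print(ray(CS,P,.018).round(3))
print(ray(CS,np.array([[519,360]])/1.4,.09).round(3), ray(CS,np.array([[343,277]])/1.4,.058).round(3))
print(ray(CD,[[228,163]],.09).round(3), ray(CD,[[327,237]],.058).round(3),ray(CD,[[261,208],[302,198],[359,243],[324,270]],.018).round(3))
a=cv2.resize(S[120:240,220:400],None,fx=3.5,fy=3.5,interpolation=cv2.INTER_CUBIC) 
b=cv2.resize(S[240:310,330:400],None,fx=3.5,fy=3.5,interpolation=cv2.INTER_CUBIC)
c=np.zeros((420+245,630,3),np.uint8);c[:420]=a;c[420:,:245]=b
cv2.imwrite("pics/crop.png",c[:600])
E
python3 m.py
```

```text
scene woodtop px [497. 413.] c [449. 692.] size [34. 22.] ang 89.1
scene woodtop px [496. 392.] c [417. 659.] size [49. 29.] ang 89.1
scene woodtop px [493. 369.] c [382. 619.] size [29. 49.] ang 1.6
scene woodtop px [313. 337.] c [673. 376.] size [60. 70.] ang 28.2
scene woodtop px [165. 279.] c [908.  58.] size [ 76. 197.] ang 0.0
scene woodtop px [258. 217.] c [608. -26.] size [137. 326.] ang 8.7
scene woodtop px [191. 170.] c [ 698. -317.] size [92. 93.] ang 62.2
scene woodtop px [257. 144.] c [ 449. -352.] size [124.  60.] ang 82.7
scene wood18 px [166. 276.] c [900.  30.] size [ 92. 223.] ang 0.3
scene wood18 px [258. 217.] c [598. -47.] size [140. 334.] ang 8.7
scene dark px [238. 398.] c [884. 440.] size [93. 68.] ang 66.6
scene dark px [180. 309.] c [910. 195.] size [85. 19.] ang 0.3
scene dark px [369. 267.] c [465. 292.] size [90. 29.] ang 34.6
scene dark px [155. 248.] c [906.  -7.] size [29. 73.] ang 79.1
scene dark px [188. 119.] c [ 587. -548.] size [252. 334.] ang 89.3
scene dark px [238.  80.] c [ 327. -726.] size [110. 162.] ang 89.0
scene white px [236. 365.] c [85
[... 1333 characters left out ...]
 c [ 410. -180.] size [32. 39.] ang 16.8
side white px [247. 277.] c [ 380. -142.] size [33. 40.] ang 17.4
side white px [232. 270.] c [ 348. -108.] size [37. 22.] ang 51.5
side white px [456. 251.] c [ 894. -266.] size [42. 54.] ang 41.0
side white px [368. 209.] c [777. -21.] size [ 29. 286.] ang 2.5
side white px [346. 112.] c [1038.  584.] size [106. 144.] ang 0.2
side white px [325.  93.] c [1072.  780.] size [60. 70.] ang 67.9
[[ 0.689 -0.15   0.018]
 [ 0.514  0.114  0.018]
 [ 0.639  0.126  0.018]]
[[0.453 0.279 0.09 ]] [[ 0.613 -0.097  0.058]]
[[0.459 0.274 0.09 ]] [[ 0.602 -0.114  0.058]] [[ 0.504  0.11   0.018]
 [ 0.637  0.107  0.018]
 [ 0.693 -0.131  0.018]
 [ 0.562 -0.18   0.018]]
```

View pics/crop.png

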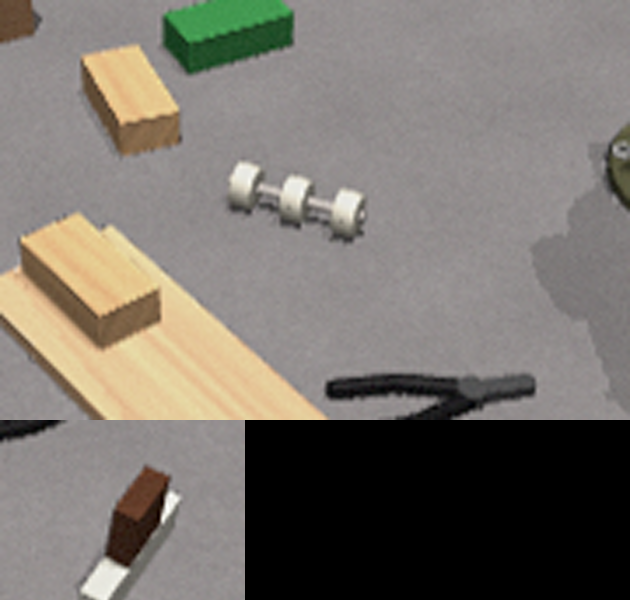

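The crop shows the spacer (white bar, dark grip) and the loose block (long, near the rollers). The measured sizes agree: block 60x122 at (0.448,-0.352), offcut 60x70 at (0.673,0.376), board at (0.594,-0.035) turned +8.6°. I'll move above the spacer.

Request:
play_rows --increments '[[[-0.2,-0.14,0,0,0,0,1],[-0.4,-0.28,0,0,0,0,1],[-0.6,-0.42,0,0,0,0,1],[-0.81,-0.57,0,0,0,0,1]]]'

```text
time: 0.55
position: [0.2901, 0.5228, 0.2918]
tool_rot: [-0.577, -3.088, 0.001]
ft_force: [-0.0, 0.6, 1.1]
grip_width: 0.998
grip_force: 0.0
```

Request:
play_rows --increments '[[[-0.2,-0.14,0,0,0,0,1],[-0.4,-0.28,0,0,0,0,1],[-0.6,-0.42,0,0,0,0,1],[-0.81,-0.57,0,0,0,0,1]]]'

```text
time: 0.95
position: [0.345, 0.4403, 0.292]
tool_rot: [-0.577, -3.088, 0.001]
ft_force: [1.0, 0.3, 0.1]
grip_width: 1.002
grip_force: 0.0
```

Request:
play_rows --increments '[[[-0.2,-0.14,0,0,0,0,1],[-0.4,-0.28,0,0,0,0,1],[-0.6,-0.42,0,0,0,0,1],[-0.81,-0.57,0,0,0,0,1]]]'

```text
time: 1.35
position: [0.4, 0.358, 0.292]
tool_rot: [-0.577, -3.088, 0.0]
ft_force: [0.4, -0.4, -0.2]
grip_width: 0.998
grip_force: 0.0
```

Request:
play_rows --increments '[[[-0.2,-0.14,0,0,0,0,1],[-0.4,-0.28,0,0,0,0,1],[-0.6,-0.42,0,0,0,0,1],[-0.81,-0.57,0,0,0,0,1]]]'

```text
time: 1.75
position: [0.4549, 0.2756, 0.292]
tool_rot: [-0.577, -3.088, 0.0]
ft_force: [0.1, -0.8, -0.3]
grip_width: 1.0
grip_force: 0.0
```

Request:
play_rows --increments '[[[0,0,0,0,0,-0.09,1],[0,0,0,0,0,-0.18,1],[0,0,0,0,0,-0.27,1],[0,0,0,0,0,-0.36,1],[0,0,0,0,0,-0.45,1],[0,0,0,0,0,-0.54,1],[0,0,0,0,0,-0.62,1],[0,0,0,0,0,-0.62,1]]]'

```text
time: 2.55
position: [0.4545, 0.2763, 0.292]
tool_rot: [0.935, -2.999, 0.0]
ft_force: [-0.2, -0.1, 0.2]
grip_width: 1.0
grip_force: 0.0
```

```bash
python3 - <<'E'
from h import *
im,C,st=grab("wrist","w1.png")
print(st["time"],st["position"],st["tool_rot"],st["joint_positions"].round(2)); print(R.from_rotvec(st["tool_rot"]).as_matrix().round(3))
print(proj(C,[[.455,.276,.09],[.455,.276,.036]]))
E
```

```text
2.55 [0.45450974 0.27627895 0.29202654] [ 9.34988862e-01 -2.99885622e+00  1.69338299e-04] [-0.75  0.07  0.16  1.75 -0.01  1.32  1.59]
[[-0.823 -0.568 -0.   ]
 [-0.568  0.823 -0.   ]
 [ 0.     0.    -1.   ]]
[[283.81206609 199.97496578]
 [283.85399032 189.57843105]]
```

View pics/w1.png

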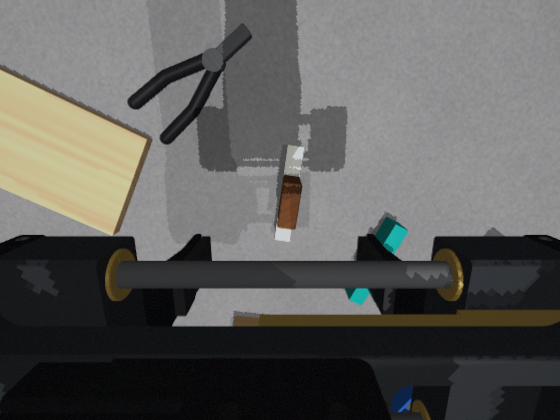

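The wrist view shows the spacer: near end at about (284,240), far end at (295,147), grip centre at (290,203). The turquoise one is off to the right at (375,260), clear of the fingers.

```bash
python3 - <<'E'
from h import *
im=cv2.imread("pics/w1.png");st=ctrl.get_state();C=cam("wrist",st)
sub=im[130:250,250:330];hsv=cv2.cvtColor(cv2.medianBlur(sub,3),cv2.COLOR_BGR2HSV)
m=cv2.inRange(hsv,(0,100,20),(16,255,200))
c=max(cv2.findContours(m,0,1)[0],key=cv2.contourArea)[:,0,:]+[250,130]
r=cv2.minAreaRect(ray(C,c,.09)[:,:2].astype(np.float32)*1000);print("grip",r)
e=ray(C,[[283.5,240],[295,147]],.036);d=e[1]-e[0];print(e,np.linalg.norm(d),np.degrees(np.arctan2(d[1],d[0])),e.mean(0))
cv2.imwrite("pics/c1.png",cv2.resize(sub,None,fx=5,fy=5,interpolation=cv2.INTER_CUBIC))
E
```

```text
grip ((453.9552001953125, 281.9440002441406), (55.552574157714844, 20.358694076538086), 26.717012405395508)
[[0.50913685 0.31257089 0.036     ]
 [0.40584604 0.2580454  0.036     ]] 0.11679905401438766 -152.17117691437 [0.45749144 0.28530814 0.036     ]
```

View pics/c1.png

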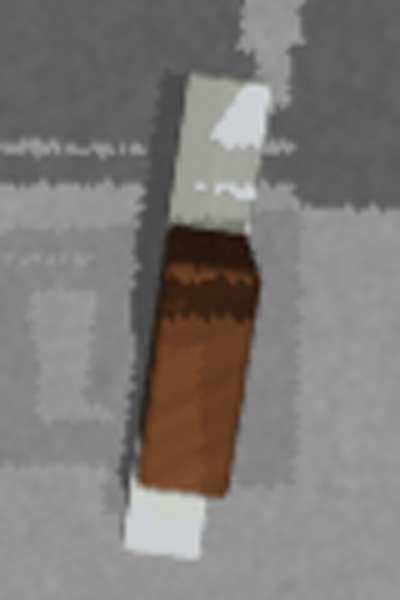

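Request:
play_rows --increments '[[[-0.05,0.05,0.2,0,0,0.08,1],[-0.05,0.05,0.5,0,0,0.08,1],[-0.05,0.05,0.75,0,0,0.08,1],[-0.05,0.05,0.9,0,0,0.08,1]]]'

```text
time: 3.0
position: [0.4549, 0.2828, 0.2]
tool_rot: [0.739, -3.051, 0.002]
ft_force: [-0.6, 0.6, -0.1]
grip_width: 1.001
grip_force: 0.0
```

Request:
play_rows --increments '[[[0,0,0.25,0,0,0,1],[0,0,0.5,0,0,0,1],[0,0,0.7,0,0,0,1],[0,0,0.83,0,0,0,1],[0,0,0.83,0,0,0,1]]]'

```text
time: 3.5
position: [0.4549, 0.2826, 0.1174]
tool_rot: [0.741, -3.049, 0.002]
ft_force: [-0.6, 0.1, -0.5]
grip_width: 0.995
grip_force: 0.0
```

Request:
play_rows --increments '[[[0,0,0,0,0,0,-1],[0,0,0,0,0,0,-1],[0,0,0,0,0,0,-1],[0,0,0,0,0,0,-1],[0,0,0,0,0,0,-1],[0,0,0,0,0,0,-1],[0,0,0,0,0,0,-1],[0,0,0,0,0,0,-1]]]' --squeeze 25

```text
time: 4.3
position: [0.4559, 0.2833, 0.1193]
tool_rot: [-0.744, 3.052, -0.0]
ft_force: [0.2, -1.3, 0.7]
grip_width: 0.355
grip_force: 0.0
```

Request:
play_rows --increments '[[[0,0,0,0,0,0,-1],[0,0,0,0,0,0,-1],[0,0,0,0,0,0,-1],[0,0,0,0,0,0,-1],[0,0,0,0,0,0,-1]]]'

```text
time: 4.8
position: [0.4559, 0.2834, 0.1192]
tool_rot: [0.745, -3.052, -0.0]
ft_force: [0.0, 0.3, -0.3]
grip_width: 0.23
grip_force: 25.0
```

Request:
play_rows --increments '[[[0,0,-0.1,0,0,0,-1],[0,0,-0.3,0,0,0,-1],[0,0,-0.5,0,0,0,-1],[0,0,-0.7,0,0,0,-1],[0,0,-0.9,0,0,0,-1],[0,0,-1,0,0,0,-1]]]'

```text
time: 5.4
position: [0.4565, 0.2835, 0.2215]
tool_rot: [-0.743, 3.05, 0.002]
ft_force: [0.9, 0.2, -2.7]
grip_width: 0.225
grip_force: 25.0
```

```bash
python3 - <<'E'
from h import *
st=ctrl.get_state();M=R.from_rotvec(st["tool_rot"]).as_matrix()
print(M.round(4),st["position"])
# board frame estimate; target above slot +60 mm along board y for a look
a=np.radians(8.6);by=np.array([-np.sin(a),np.cos(a),0])
slot=np.array([.594,-.035,0])-.02*by;tgt=slot+.09*by;print(slot,tgt)
d=tgt-st["position"];d[2]=0;print("tool shift",M.T@d)
E
```

```text
[[-8.878e-01 -4.602e-01  2.200e-03]
 [-4.602e-01  8.878e-01  1.600e-03]
 [-2.700e-03  4.000e-04 -1.000e+00]] [0.45652511 0.28352096 0.22148217]
[ 0.59699071 -0.05477513  0.        ] [0.58353253 0.03421295 0.        ]
tool shift [ 1.96634478e-03 -2.79788294e-01 -1.09867012e-04]
```

Request:
play_rows --increments '[[[0,-0.15,0,0,0,0,-1],[0,-0.4,0,0,0,0,-1],[0,-0.7,0,0,0,0,-1],[0,-0.95,0,0,0,0,-1]]]'

```text
time: 5.8
position: [0.5001, 0.1957, 0.218]
tool_rot: [0.742, -3.051, 0.003]
ft_force: [0.2, -0.3, -2.6]
grip_width: 0.226
grip_force: 25.0
```

Request:
play_rows --increments '[[[0,-0.25,0,0,0,0,-1],[0,-0.5,0,0,0,0,-1],[0,-0.75,0,0,0,0,-1],[0,-0.95,0,0,0,0,-1]]]'

```text
time: 6.2
position: [0.5435, 0.1112, 0.2179]
tool_rot: [0.74, -3.051, 0.002]
ft_force: [0.1, -0.3, -3.6]
grip_width: 0.237
grip_force: 25.0
```

Request:
play_rows --increments '[[[0,-0.25,0,0,0,0.06,-1],[0,-0.5,0,0,0,0.12,-1],[0,-0.7,0,0,0,0.18,-1],[0,-0.85,0,0,0,0.21,-1],[0,-0.9,0,0,0,0.21,-1],[0,-0.9,0,0,0,0.21,-1]]]'

```text
time: 6.8
position: [0.5846, 0.034, 0.2187]
tool_rot: [0.233, -3.132, 0.0]
ft_force: [0.5, -0.6, -2.5]
grip_width: 0.231
grip_force: 25.0
```

```bash
python3 - <<'E'
from h import *
im,C,st=grab("wrist","w2.png")
M=R.from_rotvec(st["tool_rot"]).as_matrix();print(st["time"],st["position"],np.degrees(np.arctan2(M[1,0],M[0,0])),M[2])
a=np.radians(8.6);bx=np.array([np.cos(a),np.sin(a),0]);by=np.array([-np.sin(a),np.cos(a),0]);s=np.array([.597,-.0548,.018])
print(proj(C,[s,s+.03*bx,s-.03*bx,s+[0,0,.04],s+.03*bx+[0,0,.04],s-.03*bx+[0,0,.04]]).round())
im2,_,_=grab("scene","s2.png")
a1=im[:,:];cv2.imwrite("pics/v2.png",cv2.resize(im[60:300,0:330],None,fx=2.4,fy=2.4,interpolation=cv2.INTER_CUBIC))
E
```

```text
6.8 [0.58463467 0.03397913 0.21865671] -171.47668079662563 [ 1.12717746e-03 -1.07467812e-04 -9.99999359e-01]
[[197. 199.]
 [200. 227.]
 [195. 170.]
 [185. 209.]
 [187. 241.]
 [182. 176.]]
```

View pics/v2.png

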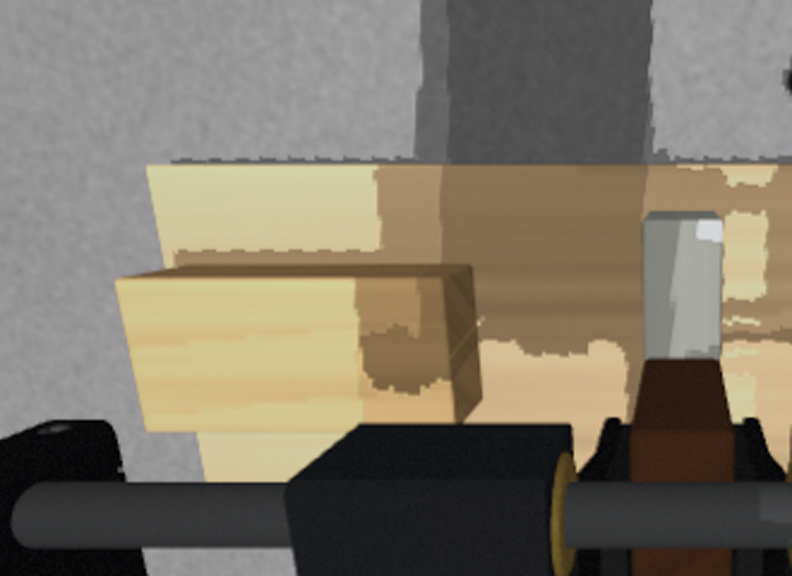

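The view shows the glued block's inner top edge from (185,175) to (190,236) and its foot from (197,171) to (201,227), in full-picture pixels. The spacer hangs squarely at about (284,170).

```bash
python3 - <<'E'
from h import *
st=ctrl.get_state();C=cam("wrist",st);M=R.from_rotvec(st["tool_rot"]).as_matrix()
f=lambda P:np.array(P)/2.4+[0,60]
T=ray(C,f([[443,275],[457,423],[147,431],[116,280]]),.058);F=ray(C,f([[472,266],[482,400]]),.018);B=ray(C,f([[147,165],[640,163]]),.018)
L=ray(C,f([[643,212],[722,212],[643,358],[722,358]]),.036+.1)
print(T.round(4),F.round(4),B.round(4),L.round(4),sep="\n")
ang=lambda a,b:np.degrees(np.arctan2(*(b-a)[[1,0]]))
print("endedge",ang(T[1],T[0]),"sides",ang(T[3],T[0])-90,ang(T[2],T[1])-90,"foot",ang(F[1],F[0]),"board",ang(B[0],B[1])-90,"spacer",ang(L[2],L[0]),ang(L[3],L[1]))
print("len",np.linalg.norm(T[0]-T[3]),np.linalg.norm(T[0]-T[1]),np.linalg.norm(F[0]-F[1]))
s=(T[0]+T[1])/2;s2=F.mean(0);print("slot",s,s2, "sp end mid",L[:2].mean(0))
E
```

```text
[[ 0.5656 -0.0548  0.058 ]
 [ 0.622  -0.0458  0.058 ]
 [ 0.6432 -0.1637  0.058 ]
 [ 0.5853 -0.1723  0.058 ]]
[[ 0.568  -0.0556  0.018 ]
 [ 0.6265 -0.0469  0.018 ]]
[[ 0.5468 -0.1884  0.018 ]
 [ 0.5162  0.0083  0.018 ]]
[[0.527  0.0173 0.136 ]
 [0.5241 0.0365 0.136 ]
 [0.5639 0.0224 0.136 ]
 [0.5608 0.0426 0.136 ]]
endedge -170.97922649397842 sides 9.518131475461786 10.212235788621172 foot -171.49294581811765 board 8.859597214037635 spacer -172.16137258054283 -170.49834616027098
len 0.11911999109230378 0.05711123264907189 0.05914089569267098
slot [ 0.5938159  -0.05030595  0.058     ] [ 0.59724832 -0.05122599  0.018     ] sp end mid [0.52559169 0.02689956 0.136     ]
```

Request:
play_rows --increments '[[[0.01,-0.25,0,0,0,0,-1],[0.01,-0.45,0,0,0,0,-1],[0.01,-0.65,0,0,0,0,-1],[0.01,-0.7,0.2,0,0,0,-1],[0.01,-0.7,0.45,0,0,0,-1],[0.01,-0.7,0.65,0,0,0,-1],[0.01,-0.7,0.75,0,0,0,-1],[0.01,-0.7,0.78,0,0,0,-1]]]'

```text
time: 7.7
position: [0.5935, -0.0334, 0.1401]
tool_rot: [0.236, -3.131, -0.001]
ft_force: [0.3, -0.4, -2.0]
grip_width: 0.227
grip_force: 25.0
```

Request:
play_rows --increments '[[[0,-0.02,0.01,0,0,0,-1],[0,-0.02,0.02,0,0,0,-1],[0,-0.02,0.03,0,0,0,-1],[0,-0.02,0.03,0,0,0,-1]]]'

```text
time: 8.1
position: [0.5948, -0.0366, 0.1388]
tool_rot: [-0.233, 3.132, 0.0]
ft_force: [0.2, -1.4, -3.1]
grip_width: 0.229
grip_force: 25.0
```

```bash
python3 - <<'E'
from h import *
im,C,st=grab("wrist","w3.png");print(st["position"],st["ft_force"],st["torque"],st["tool_rot"])
im2,_,_=grab("side","d3.png")
a=cv2.resize(im[100:300,120:330],None,fx=2.8,fy=2.8,interpolation=cv2.INTER_CUBIC);b=cv2.resize(im2[170:280,230:380],None,fx=1.4*2,fy=2.8)
b=b[:,:] ;cv2.imwrite("pics/v3.png",a)
E
```

```text
[ 0.5948214  -0.03658929  0.13884917] [ 0.18389532 -1.36192936 -3.07413503] [ 0.05901398  0.05479988 -0.01811455] [-2.33078791e-01  3.13187895e+00  2.66209917e-04]
```

View pics/v3.png

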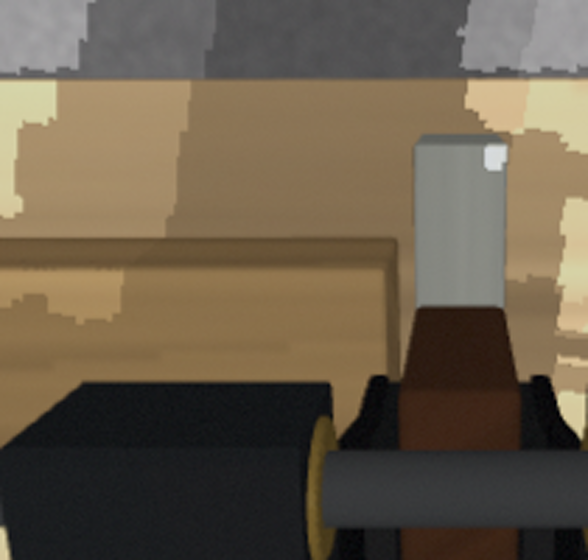

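The spacer is level beside the block's end, with a gap of about 4 mm (crop x 397 to 414). I'll lower it and close the gap.

Request:
play_rows --increments '[[[0,0,0.01,0,0,0,-1],[0,0,0.015,0,0,0,-1],[0,0,0.015,0,0,0,-1],[0,0,0.015,0,0,0,-1]]]'

```text
time: 8.6
position: [0.5947, -0.0365, 0.1372]
tool_rot: [-0.233, 3.132, 0.0]
ft_force: [-1.5, 0.8, 1.6]
grip_width: 0.23
grip_force: 25.0
```

Request:
play_rows --increments '[[[0,-0.01,0,0,0,0,-1],[0,-0.02,0,0,0,0,-1],[0,-0.03,0,0,0,0,-1],[0,-0.035,0,0,0,0,-1],[0,-0.035,0,0,0,0,-1]]]'

```text
time: 9.1
position: [0.5956, -0.0397, 0.1372]
tool_rot: [-0.233, 3.131, 0.001]
ft_force: [-0.2, 3.6, 4.7]
grip_width: 0.228
grip_force: 25.0
```

Request:
play_rows --increments '[[[0,-0.005,0,0,0,0,-1],[0,-0.01,0,0,0,0,-1],[0,-0.01,0,0,0,0,-1]]]'

```text
time: 9.4
position: [0.5957, -0.0406, 0.1372]
tool_rot: [-0.233, 3.131, 0.001]
ft_force: [-0.6, 4.3, 5.7]
grip_width: 0.227
grip_force: 25.0
```

Request:
play_rows --increments '[[[0,-0.005,0,0,0,0,-1],[0,-0.01,0,0,0,0,-1],[0,-0.01,0,0,0,0,-1]]]'

```text
time: 9.7
position: [0.5959, -0.0416, 0.1372]
tool_rot: [-0.233, 3.131, 0.001]
ft_force: [-0.8, 4.2, 5.5]
grip_width: 0.231
grip_force: 25.0
```

Request:
play_rows --increments '[[[0,-0.003,0,0,0,0,-1],[0,-0.007,0,0,0,0,-1],[0,-0.007,0,0,0,0,-1]]]'

```text
time: 10.0
position: [0.596, -0.0422, 0.1372]
tool_rot: [-0.233, 3.132, 0.001]
ft_force: [-1.0, 3.4, 5.8]
grip_width: 0.223
grip_force: 25.0
```

Request:
play_rows --increments '[[[0,-0.005,0,0,0,0,-1],[0,-0.01,0,0,0,0,-1],[0,-0.01,0,0,0,0,-1]]]'

```text
time: 10.3
position: [0.5961, -0.0426, 0.1372]
tool_rot: [-0.234, 3.132, 0.002]
ft_force: [-1.2, 3.8, 5.9]
grip_width: 0.227
grip_force: 25.0
```

Request:
play_rows --increments '[[[0,-0.005,0,0,0,0,-1],[0,-0.01,0,0,0,0,-1],[0,-0.01,0,0,0,0,-1]]]'

```text
time: 10.6
position: [0.5961, -0.0427, 0.1372]
tool_rot: [-0.235, 3.132, 0.004]
ft_force: [-0.6, 6.6, 6.3]
grip_width: 0.225
grip_force: 25.0
```

```bash
python3 - <<'E'
from h import *
im,C,st=grab("wrist","w4.png");print(st["position"],st["ft_force"],st["torque"],st["tool_rot"])
cv2.imwrite("pics/v4.png",cv2.resize(im[140:260,230:330],None,fx=4,fy=4,interpolation=cv2.INTER_CUBIC))
E
```

```text
[ 0.59610089 -0.04273883  0.13724788] [-0.57999377  6.62556092  6.31019446] [ 1.58689039  0.48806482 -0.02756196] [-0.23498261  3.13195853  0.0040682 ]
```

View pics/v4.png

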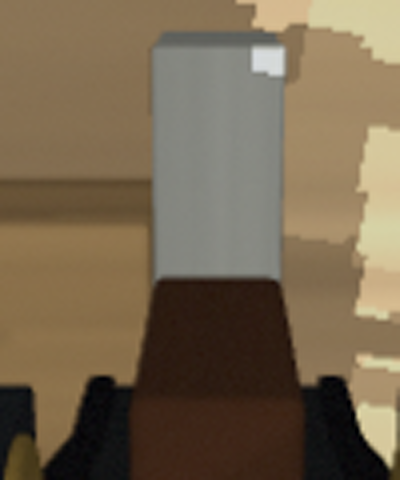

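The spacer is in contact: the position has stalled while the force rises, and the crop shows no gap (x≈152). I'll press once, relax and release.

Request:
play_rows --increments '[[[0,-0.01,0,0,0,0,-1],[0,-0.01,0,0,0,0,-1],[0,0,0,0,0,0,-1],[0,0.01,0,0,0,0,-1],[0,0.015,0,0,0,0,-1],[0,0.015,0,0,0,0,-1]]]'

```text
time: 11.25
position: [0.596, -0.0426, 0.1372]
tool_rot: [-0.234, 3.132, 0.001]
ft_force: [-1.1, 4.0, 6.0]
grip_width: 0.224
grip_force: 25.0
```

Request:
play_rows --increments '[[[0,0,0,0,0,0,0],[0,0,0,0,0,0,0],[0,0,0,0,0,0,0.2],[0,0,0,0,0,0,0.2],[0,0,0,0,0,0,0.2]]]'

```text
time: 11.75
position: [0.5954, -0.0437, 0.1365]
tool_rot: [0.232, -3.133, 0.001]
ft_force: [0.3, 0.1, 0.1]
grip_width: 0.564
grip_force: 0.0
```

Request:
play_rows --increments '[[[0,0,-0.2,0,0,0,0.2],[0,0,-0.5,0,0,0,0.2],[0,0,-0.8,0,0,0,1],[0,0,-0.9,0,0,0,1]]]'

```text
time: 12.15
position: [0.597, -0.0437, 0.2301]
tool_rot: [-0.232, 3.128, -0.001]
ft_force: [0.6, 0.0, 0.1]
grip_width: 0.706
grip_force: 0.0
```

```bash
python3 - <<'E'
from h import *
im,C,st=grab("wrist","w5.png")
M=R.from_rotvec(st["tool_rot"]).as_matrix();print(st["time"],st["position"],np.degrees(np.arctan2(M[1,0],M[0,0])))
d=np.array([.448,-.352,0])-st["position"];d[2]=0;print("to block, tool axes",M.T@d)
hsv=cv2.cvtColor(cv2.medianBlur(im,3),cv2.COLOR_BGR2HSV);m=cv2.inRange(hsv,(0,100,10),(16,255,120));m[235:]=0
c=max(cv2.findContours(m,0,1)[0],key=cv2.contourArea)[:,0,:];print(cv2.boundingRect(c),cv2.minAreaRect(ray(C,c,.108)[:,:2].astype(np.float32)*1000))
cv2.imwrite("pics/v5.png",cv2.resize(im[60:300,100:430],None,fx=2.4,fy=2.4,interpolation=cv2.INTER_CUBIC))
E
```

```text
12.15 [ 0.5969957  -0.04367397  0.23008672] -171.5049954294357
to block, tool axes [ 0.19290525 -0.28293387 -0.00080353]
(273, 182, 27, 53) ((585.7174072265625, -44.31232452392578), (41.175559997558594, 19.606674194335938), 7.936555862426758)
```

View pics/v5.png

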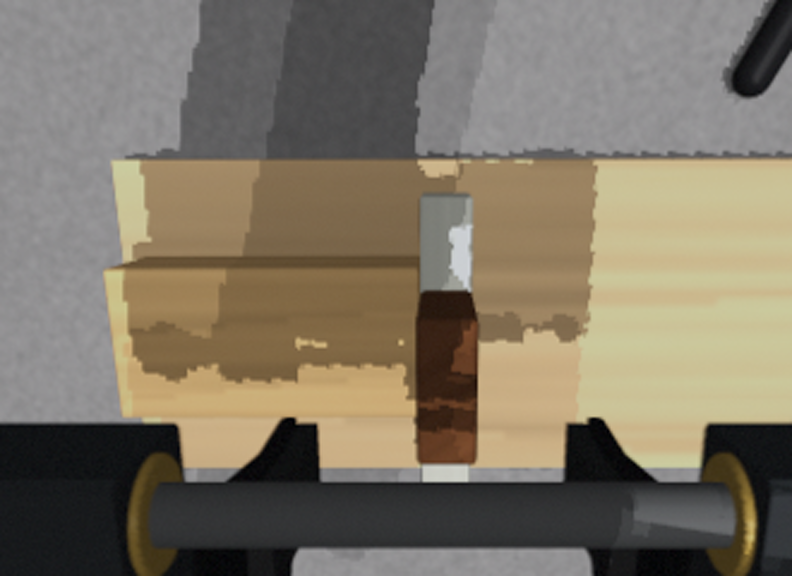

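The spacer stands flush against the glued block's end: crop x≈419 all along, grip at (447,390). Next is the loose block.

Request:
play_rows --increments '[[[0.16,-0.24,0,0,0,0,1],[0.32,-0.47,0,0,0,0,1],[0.48,-0.7,0,0,0,0,1],[0.64,-0.94,0,0,0,0,1]]]'

```text
time: 12.6
position: [0.5449, -0.1462, 0.2252]
tool_rot: [0.234, -3.131, -0.001]
ft_force: [0.2, -0.1, -0.1]
grip_width: 0.99
grip_force: 0.0
```

Request:
play_rows --increments '[[[0.16,-0.24,0,0,0,0,1],[0.32,-0.47,0,0,0,0,1],[0.48,-0.7,0,0,0,0,1],[0.64,-0.94,0,0,0,0,1]]]'

```text
time: 13.0
position: [0.4955, -0.2486, 0.2252]
tool_rot: [0.234, -3.131, -0.001]
ft_force: [0.3, -0.6, -0.3]
grip_width: 0.999
grip_force: 0.0
```

Request:
play_rows --increments '[[[0.16,-0.24,0,0,0,0,1],[0.32,-0.47,0,0,0,0,1],[0.48,-0.7,0,0,0,0,1],[0.65,-0.95,0,0,0,0,1]]]'

```text
time: 13.4
position: [0.4456, -0.3519, 0.2252]
tool_rot: [0.234, -3.131, -0.002]
ft_force: [0.4, 0.0, 1.2]
grip_width: 0.999
grip_force: 0.0
```

Request:
play_rows --increments '[[[0,0,0,0,0,0.09,1],[0,0,0,0,0,0.18,1],[0,0,0,0,0,0.27,1],[0,0,0,0,0,0.36,1],[0,0,0,0,0,0.45,1],[0,0,0,0,0,0.54,1],[0,0,0,0,0,0.6,1],[0,0,0,0,0,0.6,1]]]'

```text
time: 14.2
position: [0.446, -0.3512, 0.2253]
tool_rot: [-1.214, -2.895, 0.0]
ft_force: [-0.3, -0.1, 0.1]
grip_width: 0.998
grip_force: 0.0
```

Request:
play_rows --increments '[[[0,0,0,0,0,0.09,1],[0,0,0,0,0,0.18,1],[0,0,0,0,0,0.27,1],[0,0,0,0,0,0.36,1],[0,0,0,0,0,0.45,1],[0,0,0,0,0,0.54,1],[0,0,0,0,0,0.58,1],[0,0,0,0,0,0.58,1]]]'

```text
time: 15.0
position: [0.4462, -0.3514, 0.2259]
tool_rot: [-2.362, -2.069, 0.001]
ft_force: [-0.3, -0.8, 0.2]
grip_width: 1.0
grip_force: 0.0
```

```bash
python3 - <<'E'
from h import *
# glued block geometry from w5 (pose then)
st={"position":np.array([.5970,-.0437,.2301]),"tool_rot":np.array([-.232,3.128,-.001])}
C=cam("wrist",st);f=lambda P:np.array(P)/2.4+[100,60]
T=ray(C,f([[106,269],[418,269],[122,417],[414,416]]),.058);B=ray(C,f([[115,160],[780,158]]),.018)
ang=lambda a,b:np.degrees(np.arctan2(*(b-a)[[1,0]]))-90
print("glued",T.round(4),ang(T[0],T[1]),ang(T[2],T[3]),"board",ang(B[0],B[1]),B.round(4))
im,C,st=grab("wrist","w6.png")
M=R.from_rotvec(st["tool_rot"]).as_matrix();print(st["time"],st["position"],np.degrees(np.arctan2(M[1,0],M[0,0])),M[2].round(4))
hsv=cv2.cvtColor(cv2.medianBlur(im,3),cv2.COLOR_BGR2HSV);m=cv2.inRange(hsv,(8,55,60),(30,220,255))
for c in cv2.findContours(m,0,1)[0]:
    if cv2.contourArea(c)<800: continue
    c=c[:,0,:];X=ray(C,c,.04);r=cv2.minAreaRect(X[:,:2].astype(np.float32)*1000)
    print("wood",cv2.boundingRect(c),r); print(cv2.approxPolyDP(c,3,True)[:,0].tolist())
g=cv2.inRange(hsv,(45,100,30),(80,255,255));ys,xs=np.where(g)
if len(xs):
    X=ray(C,np.c_[xs,ys],.04);d=(X-st["position"])@M;print("green in tool axes x,y range",d[:,0].min(),d[:,0].max(),d[:,1].min(),d[:,1].max())
E
```

```text
glued [[ 0.5847 -0.1734  0.058 ]
 [ 0.5673 -0.0568  0.058 ]
 [ 0.6436 -0.1657  0.058 ]
 [ 0.626  -0.0502  0.058 ]] 8.479486841606928 8.690676028319558 board 8.643748448299021 [[ 0.5467 -0.1888  0.018 ]
 [ 0.505   0.0858  0.018 ]]
15.0 [ 0.44624244 -0.35135312  0.22589676] 82.44123561259512 [ 2.0e-04 -1.3e-03 -1.0e+00]
wood (259, 310, 301, 16) ((565.6063232421875, -498.11187744140625), (18.94261932373047, 329.803466796875), 82.45548248291016)
[[559, 310], [459, 310], [455, 315], [261, 315], [259, 325], [546, 325], [559, 320]]
wood (252, 142, 65, 119) ((447.25177001953125, -352.951416015625), (120.00672912597656, 60.783817291259766), 83.06065368652344)
[[254, 143], [257, 260], [314, 260], [316, 144]]
green in tool axes x,y range -0.10929357324480138 -0.0347355826566719 -0.15202535639762807 -0.06546198721929421
```

Request:
play_rows --increments '[[[-0.015,0.01,0.2,0,0,-0.007,1],[-0.015,0.01,0.45,0,0,-0.007,1],[-0.015,0.01,0.7,0,0,-0.007,1],[-0.015,0.01,0.8,0,0,-0.007,1],[-0.015,0.01,0.8,0,0,-0.007,1]]]'

```text
time: 15.55
position: [0.4464, -0.3527, 0.1453]
tool_rot: [-2.35, -2.08, 0.002]
ft_force: [-0.6, 0.3, 0.4]
grip_width: 1.003
grip_force: 0.0
```

Request:
play_rows --increments '[[[0,0,0.2,0,0,0,1],[0,0,0.4,0,0,0,1],[0,0,0.55,0,0,0,1],[0,0,0.65,0,0,0,1],[0,0,0.69,0,0,0,1],[0,0,0.69,0,0,0,1]]]'

```text
time: 16.15
position: [0.4473, -0.3534, 0.0778]
tool_rot: [-2.354, -2.081, 0.0]
ft_force: [0.4, 0.1, 0.3]
grip_width: 1.0
grip_force: 0.0
```

Request:
play_rows --increments '[[[0,0,0,0,0,0,0],[0,0,0,0,0,0,0],[0,0,0,0,0,0,0],[0,0,0,0,0,0,0],[0,0,0,0,0,0,0],[0,0,0,0,0,0,0]]]' --squeeze 30

```text
time: 16.75
position: [0.4474, -0.3533, 0.078]
tool_rot: [2.354, 2.081, 0.0]
ft_force: [-0.0, 0.3, 2.2]
grip_width: 0.684
grip_force: 30.0
```

Request:
play_rows --increments '[[[0,0,-0.1,0,0,0,0],[0,0,-0.3,0,0,0,0],[0,0,-0.55,0,0,0,0],[0,0,-0.8,0,0,0,0],[0,0,-1,0,0,0,0]]]'

```text
time: 17.25
position: [0.4471, -0.3534, 0.1792]
tool_rot: [2.354, 2.08, 0.0]
ft_force: [0.9, -0.2, -2.8]
grip_width: 0.69
grip_force: 30.0
```

Request:
play_rows --increments '[[[0.1,0.02,-0.2,0,0,0,0],[0.3,0.06,-0.35,0,0,0,0],[0.55,0.12,-0.4,0,0,0,0],[0.81,0.18,-0.4,0,0,0,0]]]'

```text
time: 17.65
position: [0.4753, -0.275, 0.219]
tool_rot: [2.355, 2.078, 0.002]
ft_force: [-0.5, 0.6, -2.8]
grip_width: 0.69
grip_force: 30.0
```

Request:
play_rows --increments '[[[0.25,0.05,0,0,0,0,0],[0.5,0.11,0,0,0,0,0],[0.75,0.16,0,0,0,0,0],[0.95,0.2,0,0,0,0,0]]]'

```text
time: 18.05
position: [0.5067, -0.1816, 0.2178]
tool_rot: [-2.353, -2.081, -0.001]
ft_force: [0.3, -0.2, -2.0]
grip_width: 0.694
grip_force: 30.0
```

Request:
play_rows --increments '[[[0.25,0.05,0,0,0,0,0],[0.5,0.11,0,0,0,0,0],[0.75,0.16,0,0,0,0,0],[0.95,0.2,0,0,0,0,0]]]'

```text
time: 18.45
position: [0.5382, -0.0898, 0.2178]
tool_rot: [-2.353, -2.081, -0.0]
ft_force: [0.8, 0.3, -2.2]
grip_width: 0.683
grip_force: 30.0
```

Request:
play_rows --increments '[[[0.25,0.05,0,0,0,0,0],[0.5,0.11,0,0,0,0,0],[0.75,0.16,0,0,0,0,0],[0.95,0.2,0,0,0,0,0]]]'

```text
time: 18.85
position: [0.5697, 0.002, 0.2178]
tool_rot: [-2.353, -2.081, 0.0]
ft_force: [0.6, 0.3, -2.0]
grip_width: 0.687
grip_force: 30.0
```

Request:
play_rows --increments '[[[0.2,0.05,0,0,0,-0.07,0],[0.38,0.1,0,0,0,-0.14,0],[0.38,0.1,0,0,0,-0.173,0],[0.38,0.1,0,0,0,-0.173,0],[0.38,0.1,0,0,0,-0.173,0]]]'

```text
time: 19.35
position: [0.5841, 0.0361, 0.2177]
tool_rot: [2.053, 2.378, -0.001]
ft_force: [-0.1, -0.4, -2.8]
grip_width: 0.688
grip_force: 30.0
```

```bash
cat > rel.py <<'E'
from h import *
st=ctrl.get_state();M=R.from_rotvec(st["tool_rot"]).as_matrix()
print(st["time"],st["position"],"ang",np.degrees(np.arctan2(M[1,0],M[0,0])),M[2].round(4),st["joint_positions"].round(2))
a=np.radians(8.6);bx=np.array([np.cos(a),np.sin(a)]);by=np.array([-np.sin(a),np.cos(a)]);p=st["position"][:2]
print("lat",p@bx,"want .5820; along",p@by,"contact -.0613",st["ft_force"],st["torque"])
E
python3 rel.py; python3 - <<'E'
from h import *
grab("wrist","w7.png")
E
```

```text
19.35 [0.5840683  0.03608636 0.21773368] ang 98.37707210664476 [-5.e-04 -4.e-04 -1.e+00] [-0.67  0.27  0.66  1.73 -0.17  1.2   0.18]
lat 0.5828974488730064 want .5820; along -0.051658240217044946 contact -.0613 [-0.10556393 -0.42898701 -2.77985643] [-0.07187021  0.05757288  0.01741568]
```

Request:
play_rows --increments '[[[0,-0.009,0.2,0,0,-0.002,0],[0,-0.009,0.45,0,0,-0.002,0],[0,-0.009,0.7,0,0,-0.002,0],[0,-0.009,0.9,0,0,-0.002,0],[0,-0.009,0.9,0,0,-0.002,0]]]'

```text
time: 19.9
position: [0.5811, 0.036, 0.125]
tool_rot: [-2.047, -2.379, 0.008]
ft_force: [-0.1, -1.1, -2.2]
grip_width: 0.687
grip_force: 30.0
```

Request:
play_rows --increments '[[[0,0,0.1,0,0,0,0],[0,0,0.2,0,0,0,0],[0,0,0.27,0,0,0,0],[0,0,0.3,0,0,0,0],[0,0,0.3,0,0,0,0]]]'

```text
time: 20.4
position: [0.5832, 0.0367, 0.0975]
tool_rot: [-2.047, -2.383, 0.001]
ft_force: [-0.6, 0.1, -2.4]
grip_width: 0.687
grip_force: 30.0
```

```bash
python3 rel.py
```

```text
20.4 [0.58322909 0.03670208 0.09746906] ang 98.69103435385253 [-0.e+00 -5.e-04 -1.e+00] [-0.62  0.41  0.62  1.84 -0.28  0.98  0.26]
lat 0.5821597424287239 want .5820; along -0.05092394435137258 contact -.0613 [-0.60746922  0.10270533 -2.35517189] [-0.11228398  0.05296036  0.03447075]
```

Request:
play_rows --increments '[[[-0.03,0,0.004,0,0,0,0],[-0.06,0,0.008,0,0,0,0],[-0.07,0,0.013,0,0,0,0],[-0.07,0,0.013,0,0,0,0]]]'

```text
time: 20.8
position: [0.5846, 0.0294, 0.0967]
tool_rot: [2.047, 2.382, 0.0]
ft_force: [0.0, -0.7, -2.8]
grip_width: 0.685
grip_force: 30.0
```

Request:
play_rows --increments '[[[-0.01,0,0,0,0,0,0],[-0.02,0,0,0,0,0,0],[-0.02,0,0,0,0,0,0]]]'

```text
time: 21.1
position: [0.5848, 0.0277, 0.0965]
tool_rot: [2.047, 2.383, 0.0]
ft_force: [0.3, -0.2, -2.1]
grip_width: 0.685
grip_force: 30.0
```

Request:
play_rows --increments '[[[-0.005,0,0,0,0,0,0],[-0.01,0,0,0,0,0,0],[-0.01,0,0,0,0,0,0]]]'

```text
time: 21.4
position: [0.5849, 0.0268, 0.0965]
tool_rot: [2.047, 2.383, 0.0]
ft_force: [0.8, -0.1, -2.6]
grip_width: 0.685
grip_force: 30.0
```

```bash
python3 rel.py
```

```text
21.4 [0.58492188 0.0268109  0.09647126] ang 98.69165774706548 [ 0.e+00  1.e-04 -1.e+00] [-0.61  0.41  0.62  1.84 -0.28  0.98  0.28]
lat 0.5823544163087895 want .5820; along -0.06095704509181171 contact -.0613 [ 0.79205037 -0.12621854 -2.64278699] [-0.10927252  0.03425835 -0.0070653 ]
```

Request:
play_rows --increments '[[[-0.003,0,0,0,0,0,0],[-0.006,0,0,0,0,0,0],[-0.006,0,0,0,0,0,0]]]'

```text
time: 21.7
position: [0.585, 0.0267, 0.0965]
tool_rot: [-2.046, -2.383, -0.001]
ft_force: [-0.8, 1.1, -1.7]
grip_width: 0.686
grip_force: 30.0
```

Request:
play_rows --increments '[[[-0.003,0,0,0,0,0,0],[-0.006,0,0,0,0,0,0],[-0.006,0,0,0,0,0,0]]]'

```text
time: 22.0
position: [0.585, 0.0265, 0.0965]
tool_rot: [-2.045, -2.383, -0.001]
ft_force: [-1.2, 3.8, -0.7]
grip_width: 0.69
grip_force: 30.0
```

Request:
play_rows --increments '[[[-0.003,0,0,0,0,0,0],[-0.006,0,0,0,0,0,0],[-0.006,0,0,0,0,0,0]]]'

```text
time: 22.3
position: [0.585, 0.0265, 0.0965]
tool_rot: [-2.045, -2.383, -0.002]
ft_force: [-2.1, 5.2, -1.5]
grip_width: 0.685
grip_force: 30.0
```

```bash
python3 rel.py
```

```text
22.3 [0.5849624  0.02646872 0.09648002] ang 98.74563563819595 [ 1.9e-03 -3.0e-04 -1.0e+00] [-0.61  0.41  0.62  1.84 -0.28  0.98  0.29]
lat 0.582343311600633 want .5820; along -0.061301437414958956 contact -.0613 [-2.12229469  5.20903148 -1.53062611] [0.97293028 0.34338475 0.04574912]
```

Request:
play_rows --increments '[[[0,0,0.004,0,0,0,0],[0,0,0.007,0,0,0,0],[-0.01,0,0.007,0,0,0,0],[-0.02,0,0.007,0,0,0,0],[-0.02,0,0.007,0,0,0,0]]]'

```text
time: 22.8
position: [0.5851, 0.0263, 0.096]
tool_rot: [-2.042, -2.382, -0.004]
ft_force: [-2.8, 8.4, 0.8]
grip_width: 0.684
grip_force: 30.0
```

```bash
python3 rel.py
```

```text
22.8 [0.58511052 0.02628816 0.09604308] ang 98.79001595086753 [ 4.5e-03 -6.0e-04 -1.0e+00] [-0.6   0.41  0.62  1.84 -0.29  0.98  0.29]
lat 0.5824627654054728 want .5820; along -0.061502118036190864 contact -.0613 [-2.81997737  8.38348541  0.82076779] [ 1.6400101   0.65912045 -0.10347492]
```

Snug under about 8 N. I'll release, rise, and look from above.

Request:
play_rows --increments '[[[0,0,0.003,0,0,0,0],[0.01,0,0.003,0,0,0,0],[0.012,0,0.003,0,0,0,0.5],[0.012,0,0.003,0,0,0,0.7],[0.012,0,0.003,0,0,0,0.7],[0.012,0,0.003,0,0,0,0.7]]]'

```text
time: 23.4
position: [0.5856, 0.0233, 0.0956]
tool_rot: [2.047, 2.382, -0.0]
ft_force: [-0.1, 0.1, 0.3]
grip_width: 0.838
grip_force: 0.0
```

Request:
play_rows --increments '[[[0,0,-0.2,0,0,0,0.7],[0,0,-0.5,0,0,0,0.7],[0,0,-0.8,0,0,0,0.8],[0,0,-1,0,0,0,0.8]]]'

```text
time: 23.8
position: [0.5861, 0.0235, 0.1977]
tool_rot: [2.046, 2.381, 0.003]
ft_force: [-0.2, 0.3, 0.2]
grip_width: 0.888
grip_force: 0.0
```

Request:
play_rows --increments '[[[0,0,-0.3,0,0,0,0.8],[0,0,-0.6,0,0,0,0.8],[0,0,-0.8,0,0,0,0.8],[0,0,-0.8,0,0,0,0.8]]]'

```text
time: 24.2
position: [0.5869, 0.0235, 0.2788]
tool_rot: [2.045, 2.38, 0.007]
ft_force: [-0.7, -0.5, -0.0]
grip_width: 0.9
grip_force: 0.0
```

```bash
python3 rel.py; python3 - <<'E'
from h import *
im,C,st=grab("wrist","w8.png")
a=np.radians(8.6);bx=np.array([np.cos(a),np.sin(a),0]);by=np.array([-np.sin(a),np.cos(a),0]);O=.582*bx
for n,al in(("glued -",-.20),("sp",-.1313),("blk",-.0613),("blkend",-.0013)):print(n,proj(C,[O+al*by+s*.03*bx+[0,0,.058] for s in(-1,1)]).round(1).tolist())
cv2.imwrite("pics/v8.png",cv2.resize(im[40:290,140:430],None,fx=2.4,fy=2.4,interpolation=cv2.INTER_CUBIC))
E
```

```text
24.2 [0.58694868 0.02353144 0.27875521] ang 98.64820065998276 [ 1.0e-04  6.2e-03 -1.0e+00] [-0.67  0.22  0.68  1.66 -0.14  1.31  0.19]
lat 0.583868037793055 want .5820; along -0.06450271079121041 contact -.0613 [-0.74377908 -0.49945511 -0.02299003] [-0.05333552  0.07211374  0.0181713 ]
glued - [[256.2, 303.8], [305.5, 303.6]]
sp [[254.8, 251.4], [306.7, 251.3]]
blk [[253.2, 192.1], [308.0, 192.0]]
blkend [[251.7, 135.6], [309.3, 135.6]]
```

View pics/v8.png

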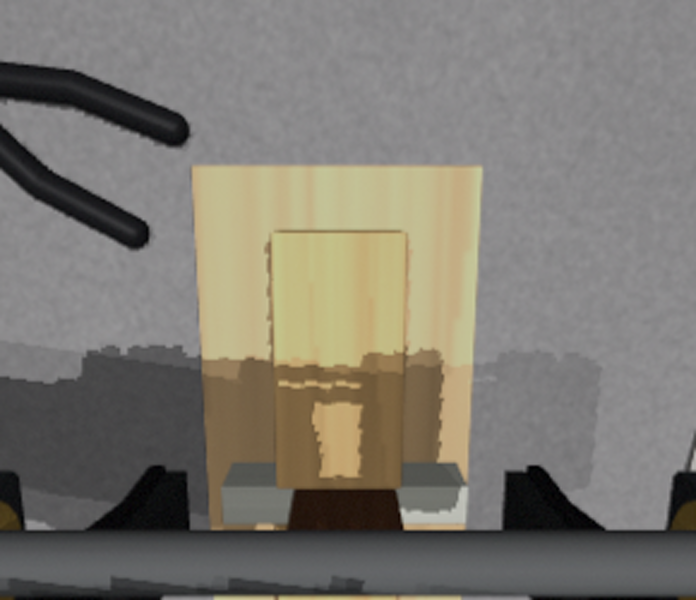

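The block lies flat, snug against the spacer and centred on the board: its end edge is at crop (273–406, 232). I'll check that it's flush with the glued block by numbers, with both in one frame.

Request:
play_rows --increments '[[[-0.2,0,-0.15,0,0,0,0.8],[-0.5,0,-0.3,0,0,0,0.8],[-0.8,0,-0.3,0,0,0,0.8],[-1,0,-0.3,0,0,0,0.8],[-1,0,-0.3,0,0,0,0.8],[-1,0,-0.3,0,0,0,0.8]]]'

```text
time: 24.85
position: [0.5999, -0.0745, 0.304]
tool_rot: [-2.047, -2.381, 0.002]
ft_force: [-0.0, 1.0, -0.1]
grip_width: 0.903
grip_force: 0.0
```

```bash
python3 rel.py; cat > edge.py <<'E'
from h import *
im,C,st=grab("wrist","w9.png")
a=np.radians(8.6);bx=np.array([np.cos(a),np.sin(a),0]);by=np.array([-np.sin(a),np.cos(a),0])
# rectify the z=.058 plane (0.25 mm lateral, 1 mm along), then lateral gradients
w=4000*np.arange(0);lat=np.arange(.537,.627,.00025);al=np.arange(-.262,.005,.001)
A,L=np.meshgrid(al,lat,indexing="ij");P=(L[...,None]*bx+A[...,None]*by);P[...,2]=.058
uv=proj(C,P.reshape(-1,3)).astype(np.float32).reshape(*A.shape,2)
rec=cv2.remap(im,uv[...,0],uv[...,1],cv2.INTER_LINEAR);print("rows",uv[0,0],uv[-1,-1])
for lo,hi,n in((-.255,-.235,"glued far"),(-.23,-.20,"glued"),(-.20,-.17,"glued"),(-.115,-.085,"blk near"),(-.085,-.055,"blk"),(-.055,-.025,"blk"),(-.025,-.006,"blk far")):
    s=(al>lo)&(al<hi);row=np.median(cv2.GaussianBlur(rec,(0,0),2)[s].astype(float),0)
    g=np.abs(np.gradient(row,axis=0)).sum(1)
    out=[]
    for c in(.552,.612):
        k=np.where(abs(lat-c)<.006)[0];j=k[np.argsort(-g[k])[:1]];out+=[(lat[j[0]].round(4),g[j[0]].round(1))]
    print(n,out,"mid",round((out[0][0]+out[1][0])/2,4))
E
python3 edge.py
```

```text
24.85 [ 0.59988318 -0.07449487  0.30397482] ang 98.63598107994065 [ 7.0e-04 -2.2e-03 -1.0e+00] [-0.53  0.26  0.74  1.58 -0.18  1.38  0.37]
lat 0.5819987109150739 want .5820; along -0.16336101167927106 contact -.0613 [-0.00330206  0.98344927 -0.13931623] [-0.01488451 -0.00999819 -0.0140407 ]
rows [248.48077 266.65442] [327.55048   31.305748]
glued far [(np.float64(0.5495), np.float64(12.5)), (np.float64(0.6115), np.float64(4.5))] mid 0.5805
glued [(np.float64(0.5522), np.float64(5.5)), (np.float64(0.612), np.float64(4.8))] mid 0.5821
glued [(np.float64(0.5515), np.float64(3.2)), (np.float64(0.612), np.float64(3.2))] mid 0.5818
blk near [(np.float64(0.553), np.float64(18.8)), (np.float64(0.613), np.float64(10.5))] mid 0.583
blk [(np.float64(0.553), np.float64(24.5)), (np.float64(0.6135), np.float64(6.5))] mid 0.5833
blk [(np.float64(0.553), np.float64(18.2)), (np.float64(0.6112), np.float64(9.0))] mid 0.5821
blk far [(np.float64(0.5532), np.float64(18.5)), (np.float64(0.613), np.float64(13.0))] mid 0.5831
```

The blocks are parallel, but the loose one sits about 1 mm to +x of the glued one (lateral centre 0.583 against 0.582). I'll regrasp it gently, centred 1 mm over.

Request:
play_rows --increments '[[[0.2,0,0,0,0,0,1],[0.5,-0.005,0,0,0,0,1],[0.8,-0.005,0.1,0,0,0,1],[1,-0.005,0.4,0,0,0,1],[1,-0.005,0.7,0,0,0,1],[1,-0.005,0.9,0,0,0,1],[1,-0.005,0.9,0,0,0,1]]]'

```text
time: 25.6
position: [0.5824, 0.0264, 0.2119]
tool_rot: [-2.04, -2.383, 0.008]
ft_force: [0.6, 0.2, 0.8]
grip_width: 0.998
grip_force: 0.0
```

```bash
python3 rel.py
```

```text
25.6 [0.5823867  0.02641087 0.21192069] ang 98.87749701844577 [ 4.0e-04 -6.7e-03 -1.0e+00] [-0.66  0.27  0.67  1.74 -0.18  1.2   0.21]
lat 0.5797879206605483 want .5820; along -0.06097348066102153 contact -.0613 [0.56359413 0.20005224 0.76567808] [-0.06753752  0.01678182 -0.01523282]
```

Request:
play_rows --increments '[[[0,0,0.2,0,0,0,1],[0,0,0.45,0,0,0,1],[0,0,0.7,0,0,0,1],[0,0,0.9,0,0,0,1],[0,0,0.9,0,0,0,1],[0,0,0.9,0,0,0,1]]]'

```text
time: 26.2
position: [0.5853, 0.0248, 0.1265]
tool_rot: [2.045, 2.384, 0.001]
ft_force: [0.1, 0.0, 0.6]
grip_width: 1.003
grip_force: 0.0
```

```bash
python3 rel.py
```

```text
26.2 [0.58533845 0.02477804 0.12647984] ang 98.7369526776983 [ 1.e-04  9.e-04 -1.e+00] [-0.63  0.37  0.64  1.82 -0.26  1.03  0.27]
lat 0.5824623190765587 want .5820; along -0.06302934468397764 contact -.0613 [0.09516861 0.01685852 0.61713544] [-0.10583527  0.05857789 -0.0137582 ]
```

Request:
play_rows --increments '[[[0,-0.01,0.15,0,0,0,1],[0,-0.01,0.27,0,0,0,1],[0,-0.01,0.3,0,0,0,1],[0,-0.01,0.3,0,0,0,1]]]'

```text
time: 26.6
position: [0.5833, 0.024, 0.0947]
tool_rot: [-2.046, -2.383, 0.002]
ft_force: [-0.3, -0.4, -0.7]
grip_width: 0.999
grip_force: 0.0
```

```bash
python3 rel.py
```

```text
26.6 [0.58329015 0.02398956 0.0946506 ] ang 98.69032542943354 [-1.0e-04 -1.5e-03 -1.0e+00] [-0.61  0.41  0.63  1.84 -0.29  0.98  0.29]
lat 0.5803191476408694 want .5820; along -0.06350266324249196 contact -.0613 [-0.26943653 -0.43501006 -0.7366195 ] [-0.06440149  0.03709381 -0.02388959]
```

Let it settle before closing.

Request:
play_rows --increments '[[[0,0,0,0,0,0,1],[0,0,0,0,0,0,1],[0,0,0,0,0,0,1]]]'

```text
time: 26.9
position: [0.5841, 0.024, 0.0959]
tool_rot: [2.046, 2.383, 0.001]
ft_force: [0.2, -0.2, -1.2]
grip_width: 1.0
grip_force: 0.0
```

```bash
python3 rel.py
```

```text
26.9 [0.58414416 0.02403694 0.09591223] ang 98.69163768022848 [ 1.e-04  9.e-04 -1.e+00] [-0.61  0.41  0.63  1.84 -0.29  0.98  0.29]
lat 0.5811706394236432 want .5820; along -0.06358351771271598 contact -.0613 [ 0.18782612 -0.18688121 -1.19582302] [-0.08471281  0.07862975  0.06518538]
```

Request:
play_rows --increments '[[[0,0.003,0,0,0,0,0],[0,0.003,0,0,0,0,0],[0,0.003,0,0,0,0,0],[0,0.003,0,0,0,0,0],[0,0.003,0,0,0,0,0],[0,0.003,0,0,0,0,0]]]' --squeeze 25

```text
time: 27.5
position: [0.5843, 0.0242, 0.0955]
tool_rot: [2.046, 2.383, 0.001]
ft_force: [-0.1, 0.7, -0.7]
grip_width: 0.684
grip_force: 25.0
```

Request:
play_rows --increments '[[[-0.005,0,0,0,0,0,0],[-0.01,0,0,0,0,0,0],[-0.015,0,0,0,0,0,0],[-0.02,0,0,0,0,0,0],[-0.02,0,0,0,0,0,0]]]'

```text
time: 28.0
position: [0.5843, 0.0239, 0.0955]
tool_rot: [-2.045, -2.383, -0.003]
ft_force: [-1.4, 4.9, 0.9]
grip_width: 0.687
grip_force: 25.0
```

```bash
python3 rel.py
```

```text
28.0 [0.58431676 0.02392462 0.09551188] ang 98.73747155364852 [ 0.0024  0.     -1.    ] [-0.61  0.41  0.63  1.84 -0.29  0.98  0.3 ]
lat 0.5813244969070193 want .5820; along -0.06372039087544773 contact -.0613 [-1.40776291  4.90801461  0.90176129] [ 1.04522666  0.06092522 -0.13351796]
```

Request:
play_rows --increments '[[[0.005,0,0,0,0,0,0],[0.01,0,0,0,0,0,0],[0.01,0,0,0,0,0,0.5],[0.01,0,0,0,0,0,0.75],[0.01,0,0,0,0,0,0.75],[0.01,0,0,0,0,0,0.75]]]'

```text
time: 28.6
position: [0.5842, 0.0222, 0.0954]
tool_rot: [2.047, 2.382, -0.001]
ft_force: [0.0, -0.0, 0.5]
grip_width: 0.859
grip_force: 0.0
```

Request:
play_rows --increments '[[[0,0,-0.2,0,0,0,0.75],[0,0,-0.5,0,0,0,0.8],[0,0,-0.8,0,0,0,0.8],[0,0,-1,0,0,0,0.8]]]'

```text
time: 29.0
position: [0.5849, 0.0224, 0.1976]
tool_rot: [2.046, 2.381, 0.002]
ft_force: [-0.1, 0.7, 0.8]
grip_width: 0.9
grip_force: 0.0
```

Request:
play_rows --increments '[[[-0.1,0,-0.3,0,0,0,0.8],[-0.4,0,-0.6,0,0,0,0.8],[-0.7,0,-0.9,0,0,0,0.8],[-1,0,-1,0,0,0,0.8],[-1,0,-1,0,0,0,0.8],[-1,0,-1,0,0,0,0.8],[-1,0,-1,0,0,0,0.8]]]'

```text
time: 29.7
position: [0.5991, -0.0745, 0.2945]
tool_rot: [-2.044, -2.384, 0.001]
ft_force: [0.8, 0.6, 0.8]
grip_width: 0.899
grip_force: 0.0
```

```bash
python3 edge.py; python3 rel.py; python3 - <<'E'
from h import *
# gaps along the board axis at z=.058/.054 near the block sides, and spacer ends
im=cv2.imread("pics/w9.png");st=ctrl.get_state();C=cam("wrist",st)
a=np.radians(8.6);bx=np.array([np.cos(a),np.sin(a),0]);by=np.array([-np.sin(a),np.cos(a),0])
al=np.arange(-.16,-.10,.002)
for l in(.582-.045,.582+.045,):
    uv=proj(C,[l*bx+x*by+[0,0,.054] for x in al]).astype(np.float32)
    s=cv2.remap(im,uv[None,:,0],uv[None,:,1],1)[0];h=cv2.cvtColor(s[None],cv2.COLOR_BGR2HSV)[0]
    print(l,[(round(float(x),3)) for x,q in zip(al,h) if q[1]<45])
for n in("scene","side"):
    i2,_,_=grab(n,n+"_end.png");i0=cv2.imread("pics/"+n+"0.png");d=cv2.absdiff(cv2.GaussianBlur(i2,(5,5),0),cv2.GaussianBlur(i0,(5,5),0)).max(2)
    hs=cv2.cvtColor(i2,cv2.COLOR_BGR2HSV)
    for nm,lo,hi in(("yellow",(22,170,120),(32,255,255)),("teal",(80,120,60),(95,255,255)),("green",(50,120,40),(75,255,255)),("black",(0,0,0),(180,255,30))):
        f=lambda i:np.array([v.mean() for v in np.where(cv2.inRange(cv2.cvtColor(i,cv2.COLOR_BGR2HSV),lo,hi))][::-1]).round(1)
        print(n,nm,f(i0),f(i2))
E
```

```text
rows [247.89581 270.25165] [329.8911    28.688139]
glued far [(np.float64(0.55), np.float64(18.5)), (np.float64(0.612), np.float64(5.0))] mid 0.581
glued [(np.float64(0.5522), np.float64(4.0)), (np.float64(0.612), np.float64(4.5))] mid 0.5821
glued [(np.float64(0.552), np.float64(6.0)), (np.float64(0.612), np.float64(3.2))] mid 0.582
blk near [(np.float64(0.552), np.float64(18.2)), (np.float64(0.6102), np.float64(6.5))] mid 0.5811
blk [(np.float64(0.552), np.float64(23.2)), (np.float64(0.6117), np.float64(11.0))] mid 0.5818
blk [(np.float64(0.552), np.float64(18.5)), (np.float64(0.612), np.float64(11.0))] mid 0.582
blk far [(np.float64(0.5522), np.float64(17.0)), (np.float64(0.612), np.float64(9.5))] mid 0.5821
29.75 [ 0.59908349 -0.07418088  0.2944433 ] ang 98.80610466134172 [ 9.0e-04 -1.6e-03 -1.0e+00] [-0.53  0.26  0.74  1.59 -0.18  1.36  0.38]
lat 0.5812549561463787 want .5820; along -0.1629309698741883 contact -.0613 [ 0.23279763  0.13983144 -0.10821897] [-0.06201935  0.0529042   0.01478369]
0.5369999999999999 [-0.14, -0.138, -0.136, -0.134, -0.132, -0.13, -0.128, -0.126, -0.124, -0.122, -0.12]
0.627 [-0.14, -0.138, -0.136, -0.134, -0.132, -0.13, -0.128, -0.126, -0.124, -0.122, -0.12]
scene yellow [191.  175.5] [191.5 176.9]
scene teal [401.6 321.2] [401.6 321.6]
scene green [285.5 127.5] [288.2 128.3]
scene black [308.2 159.2] [227.6 137.1]
side yellow [406.3 305. ] [406.3 304.9]
side teal [218.1 152.3] [218.6 152.7]
side green [259.1 399.2] [259.1 399.2]
side black [105.  120.1] [313.  134.2]
```

The sides are now flush (0.552 and 0.612 on both blocks), the spacer is square, and the turquoise spacer, green block and tape haven't moved. Handing in.

```bash
python3 -c "
from bench import ctrl
print(ctrl.close_job())"
```

```text
the job is handed in; nothing more can be done
None
```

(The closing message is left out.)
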